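# Set up the wax engraver: depth dial to 4, blue slab on the bed

## Robot

A 6-joint arm with a two-finger parallel gripper is mounted at the origin on the work surface. World frame = base frame: x ahead of the robot, y to its left, z up, the work surface at z = 0. Lengths are in m, angles in degrees, forces in N, time in s.
With the tool pointing down it reaches from about 0.35 to 0.725 m from the base axis. Payload 6 kg.
Tool frame: the origin (TCP) lies at the very end of the fingers, on their centre line; the grasp point (between the pads) lies manip.pinch_z behind it (manip.pinch_z is the distance from the TCP to the grasp point, in m); z points along the fingers, x is the direction in which the jaws open and shut, and the axes are right-handed (so a half turn about z gives the same grasp; the last joint's range is limited). The gripper opens to 85 mm and grips with 20 to 120 N. Pads are 22 mm wide; open, the fingers measure 114 mm over their backs; the gripper's body (76 mm by 85 mm) begins 54 mm behind the grasp point. The pads swing forward as they close: fully open they stand 13 mm farther back than shut.
Start: joints at [-53.646, 2.303, 4.859, 0, -92.561, -19.12], TCP at [0.178, -0.573, 0.231] pointing down, gripper open.
Joint ranges: [-146.85, 146.85], [-73.84, 115.35], [-62.03, 85.46], [-188.31, 113.3], [-161.28, -10.13], [-171.36, 171.36]. Speed limits (degrees/s): [147.25, 147.25, 172.46, 180, 180, 180].

## Interface

Orientations are given as [roll, pitch, yaw] about the fixed x, y, z axes, in that order (R = Rz(yaw) Ry(pitch) Rx(roll)).
In Python, from cell import monitor, cams, manip gives the robot as it stands.
- The arm moves only by the tool jog_arm, never from a script. Its argument "rows" is a list of rows, each an object of numbers: "hand": the opening, from 0 (shut) to 1 (fully open); "dx", "dy", "dz": the shift along the world's x, y, z scaled (see below); "wx", "wy", "wz": the turn, a rotation vector about the world's x, y, z scaled (see below). A call has exactly 10 rows; each row is the pose to reach, as a shift and turn from the pose measured when the call began; what a row does not reach only later rows make up. The controller multiplies each number of a shift by 0.15 m and each number of a turn by 45 degrees. A row lasts 1/10 s, in which the tool goes at most 50 mm and 8.59 degrees, less where a joint would pass 70% of its speed; a pose out of reach is approached as far as the arm can. A call with a number of a shift or a turn outside -1 to 1 is refused whole. A call with a gripper value outside its range is refused whole. The fingers move at their own pace and stop on an object; the grip force is fixed at half the most. Time passes only in rows, so rows that repeat a pose let the fingers close, or fill a call up. It gives the time, the measured TCP pose, the force and the opening at its end, in the units of the state.
- monitor.observe(): the state, without advancing time (a new reading comes with each control period).
- cams.camera(name): name is "side" or "top"; returns a dict with "image" (400x640x3 uint8, red, green, blue), "depth" (400x640 float32, m along the optical axis (not along the pixel's ray), 0 where there is no reading), "vertical_fov" (degrees; the focal length in pixels is half the picture's height over the tangent of half this angle, whatever the lens; pixels are square), "cx", "cy" (the principal point, pixels), "k1" (the pictures are not rectified: a ray, as slopes to the right and down, at radius r is drawn at 1 + k1 r^2 times it, then the intrinsics apply), "R" (3x3) and "t" (3): a world point X has camera coordinates R X + t. Camera axes: x right, y down, z forward; pixel columns grow to the right and rows downward; lengths in m; the calibration is good to about 2 mm. A picture is of the moment at which its call begins.
- manip.job_done(): hands the job in, once; it reports no verdict.
The state is a dict: "time_s": time; "joint_positions": joint angles; "joint_vel": joint speeds; "joint_torque": joint torques, N m; "tcp_pos": TCP position; "tool_rot": TCP orientation; "force": force on the tool from outside, world axes, zero at the start; "ft_torque": the same for the moment, N m; "width": finger opening in m.
Only numpy, scipy, OpenCV 4.12 (cv2) and the standard library are available. Lean on these libraries where they do the work, as an engineer would, in place of code of your own. Each camera call takes 0.05 s, during which the arm holds its last target.

## Task

Set up the bench engraver for the blue wax slab. First turn its depth dial to 4; after that, slide the blue slab straight up out of the slotted rack and stand it on the engraver's leaning bed, its lower edge down on the ledge between the yellow cheeks and its face lying flat against the back plate, then let go. Do not drop the slab, and leave the other slabs, the bottle and the tin where they are.

Things in the scene. Friction and masses are not known exactly. Their poses are not given: they have to be found in the camera images.
- rack: wooden rack, fixed, 196 x 118 x 52 mm (its x, y, z). Origin: centre of its underside on the bench; z up. Four slots across it, in planes perpendicular to its x axis, centred at x = -66, -22, +22, +66 mm; each 12 mm wide (x), 98 mm long (y), floor 12 mm above the bench, rim 52 mm above it. One wax slab stands in each slot.
- blue_slab: blue carving-wax slab, a plate 8 mm thick (its x), 90 mm wide (its y), 120 mm tall (its z), about 0.11 kg. Origin: centre of its lower 8 x 90 mm edge; z points up along the plate. Both faces are alike. It starts upright in any of the four slots.
- green_slab: green slab of the same size and origin, in another slot; to be left there
- purple_slab: dark purple slab of the same size and origin, in another slot; to be left there
- red_slab: red slab of the same size and origin, in another slot; to be left there
- engraver: bench engraver, fixed. Base plate 220 x 240 x 22 mm (x, y, z); origin: centre of its underside on the bench, z up. On its +y side a green housing 110 x 110 mm centred at x 0, y +63 mm, top at 131 mm, with the dial on top. On its -y side the leaning bed, open to the engraver's +x, and the spindle head in front of the bed.
- cutter (a point): tip of the brass cutter on the engraver's spindle head, 42 mm in x from the engraver's origin, 88 mm high. Behind it (further +x) a steel nose of 32 mm diameter from x 52 mm, and a green block x 70 to 106, 60 mm wide in y, top at 106 mm (engraver frame). Do not run into it.
- bed: the leaning bed: aluminium back plate and ledge. Origin: where the centre of the slab's lower edge belongs, x +20, y -62, z 60 mm in the engraver frame. z points up along the bed, leaning 30 degrees back from vertical to the engraver's -x; x is the back plate's normal, away from it; y along the ledge. A seated slab's frame coincides with this one (or is turned half round about z).
- bed_lip (a point): middle of the top of the bed's yellow front lip, at x +13, z +10 mm of the bed. In the bed frame: ledge surface z = 0; back plate's face x = -4 mm, plate 8 mm thick, 110 mm wide, 75 mm high (a seated slab stands 45 mm above it); lip x 10 to 16 mm, 10 mm high; yellow cheeks at y = +-55 mm, 30 mm high.
- dial (a joint): depth dial with click stops: number n is at n x 0.4 rad, numbers 0 to 6 (so 4 is 1.6 rad). Grows as the dial turns clockwise seen from above. The end of the bar marked with a yellow line is the pointer; at value q it points, in the engraver's frame, (1.2 - q) rad anticlockwise from the engraver's +x.
- dial_grip (a point): point on the dial's axis, halfway up its black bar grip (bar 64 mm long, 16 mm wide, 32 mm tall, its top 12 mm above this point; under it a disc of 34 mm radius, 20 mm below this point)
- bottle: brown glass bottle, diameter 56 mm, 150 mm tall; origin: centre of its underside; bystander
- tin: low round tin with a red lid, diameter 70 mm, 50 mm tall; origin: centre of its underside; bystander
Things that resemble listed ones, but are neither listed nor needed, are in the scene too. What is shaped like the rack but orange is not meant.

How it is judged:
By the outcome, as a careful person would: the job done as asked, in the order asked, and still so for the second after the job is handed in, with the robot touching nothing.
It also fails if it takes over 51 s, if anything falls off the work surface, if the arm or the gripper's body presses on something with over 40 N, if the wrist force passes 120 N, or if a joint passes its speed limit or range.

## Working session

There is one attempt and no reset: what is moved stays moved. The work goes in short steps, Python scripts to look and compute and a tool call to move; the robot and the scene stay as the last step left them, time stands still between calls to the robot, and variables do not carry over. Pictures are saved under pics/ and viewed, and the job is handed in when it is done.

Besides the shell and the picture viewer there is one more tool, called after "Call:" as name([rows], argument=value, ...), one row to a line, values as JSON. jog_arm: Moves the arm, as the interface text tells. Shifts and turns lie within -1 to 1; 1 stands for 0.15 m of shift or 45 degrees of turn. Its arguments: {"type":"object","properties":{"rows":{"type":"array","items":{"type":"object","properties":{"hand":{"type":"number"},"dx":{"type":"number","minimum":-1,"maximum":1},"dy":{"type":"number","minimum":-1,"maximum":1},"dz":{"type":"number","minimum":-1,"maximum":1},"wx":{"type":"number","minimum":-1,"maximum":1},"wy":{"type":"number","minimum":-1,"maximum":1},"wz":{"type":"number","minimum":-1,"maximum":1}}}}},"required":["rows"]}

```bash
ls; mkdir -p pics
python3 - <<'E'
from cell import monitor,cams,manip
import cv2,numpy as np
print(monitor.observe(), manip.pinch_z)
for n in("side","top"):
    c=cams.camera(n); cv2.imwrite(f"pics/{n}0.png",c["image"][:,:,::-1]); np.savez(f"/tmp/{n}0.npz",**c)
    print({k:v for k,v in c.items() if k not in("image","depth")})
E
```

```text
pics
{'time_s': 0.0, 'joint_positions': array([-5.36465193e+01,  2.33864038e+00,  4.80212039e+00, -2.61598023e-02,
       -9.25615495e+01, -1.91207540e+01]), 'joint_vel': array([ 0.03748416, -0.08277252, -0.02566476, -0.05852204, -0.0096021 ,
       -0.01009883]), 'joint_torque': array([-2.30084879e-04, -3.68206429e+01,  3.47413409e+01,  6.93208918e+00,
       -5.32280799e-03,  3.99166652e-06]), 'tcp_pos': array([ 0.17774308, -0.57272542,  0.23027844]), 'tool_rot': array([-1.79992570e+02, -1.01219760e-01,  1.07233867e+02]), 'force': array([-0.30582979,  0.16762477, -0.66794692]), 'ft_torque': array([-0.03626245,  0.0220766 , -0.04580004]), 'width': 0.08551561400213394} 0.0187
{'vertical_fov': 56.14665496665867, 'cx': 322.7572910920594, 'cy': 195.62778125527947, 'k1': -0.04353155735625852, 'R': array([[-0.98656736, -0.1618291 , -0.0222752 ],
       [-0.06509113,  0.51450783, -0.8550116 ],
       [ 0.14982653, -0.84207662, -0.51813027]]), 't': array([0.4959297 , 0.090436  , 0.95854378])}
{'vertical_fov': 44.64691353327831, 'cx': 319.8116837114655, 'cy': 204.8919343314613, 'k1': -0.009817815866785918, 'R': array([[ 6.90441285e-04, -9.99957268e-01,  9.21879074e-03],
       [-9.90208677e-01, -1.97053440e-03, -1.39581131e-01],
       [ 1.39593333e-01, -9.03215401e-03, -9.90167724e-01]]), 't': array([0.06628763, 0.49100447, 1.15064068])}
```

View pics/side0.png

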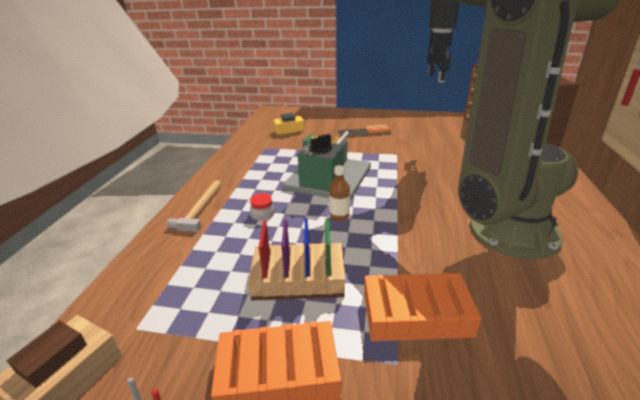

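View pics/top0.png

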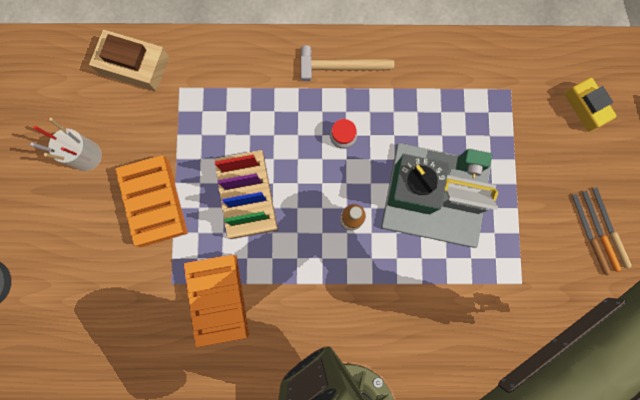

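Side view: rack with red, purple, blue, green slabs at about (265,250), (286,250), (308,250), (328,250); engraver at (325,165). Top view: wooden rack at (245,195), with the blue slab third at (244,200). The two orange racks at (150,200) and (215,300) are decoys. Engraver at (440,190), dial at (421,179), bed at (470,192). I'll enlarge these.

```bash
cat > h.py <<'E'
import numpy as np,cv2
def load(n): return dict(np.load(f"/tmp/{n}.npz"))
def K(c):
    f=200/np.tan(np.radians(float(c["vertical_fov"]))/2); return np.array([[f,0,c["cx"]],[0,f,c["cy"]],[0,0,1.]]),np.array([c["k1"],0,0,0],float)
def rays(c,p):
    k,d=K(c); q=cv2.undistortPoints(np.array(p,float).reshape(-1,1,2),k,d)[:,0]
    v=np.c_[q,np.ones(len(q))]@c["R"]; return -c["R"].T@c["t"],v
def onz(c,p,z):
    o,v=rays(c,p); return o+v*((z-o[2])/v[:,2])[:,None]
def proj(c,X):
    k,d=K(c); return cv2.projectPoints(np.array(X,float).reshape(-1,1,3),cv2.Rodrigues(c["R"])[0],c["t"],k,d)[0][:,0]
def cloud(c):
    h,w=c["depth"].shape; u,v=np.meshgrid(np.arange(w),np.arange(h)); o,r=rays(c,np.c_[u.ravel(),v.ravel()])
    P=o+r*c["depth"].ravel()[:,None]; P[c["depth"].ravel()==0]=np.nan; return P.reshape(h,w,3)
def tri(c1,p1,c2,p2):
    A=[];b=[]
    for c,p in((c1,p1),(c2,p2)):
        o,v=rays(c,[p]); v=v[0]/np.linalg.norm(v); M=np.eye(3)-np.outer(v,v);A.append(M);b.append(M@o)
    return np.linalg.lstsq(np.vstack(A),np.hstack(b),rcond=None)[0]
def crop(c,x0,y0,x1,y1,s,fn):
    im=cv2.resize(c["image"][y0:y1,x0:x1,::-1],None,fx=s,fy=s,interpolation=cv2.INTER_CUBIC)
    for x in range((x0+9)//10*10,x1,10):
        cv2.putText(im,str(x),((x-x0)*s,8),0,.3,(0,0,255),1); cv2.line(im,((x-x0)*s,10),((x-x0)*s,14),(0,0,255),1)
    for y in range((y0+9)//10*10,y1,10):
        cv2.putText(im,str(y),(0,(y-y0)*s),0,.3,(0,0,255),1)
    cv2.imwrite(fn,im)
E
python3 - <<'E'
from h import *
t=load("top0");s=load("side0")
crop(t,375,135,505,255,6,"pics/t_eng.png");crop(t,205,145,285,245,6,"pics/t_rack.png")
crop(s,240,210,355,300,6,"pics/s_rack.png");crop(s,275,125,380,200,7,"pics/s_eng.png")
E
```

```text
(no output)
```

View pics/t_eng.png

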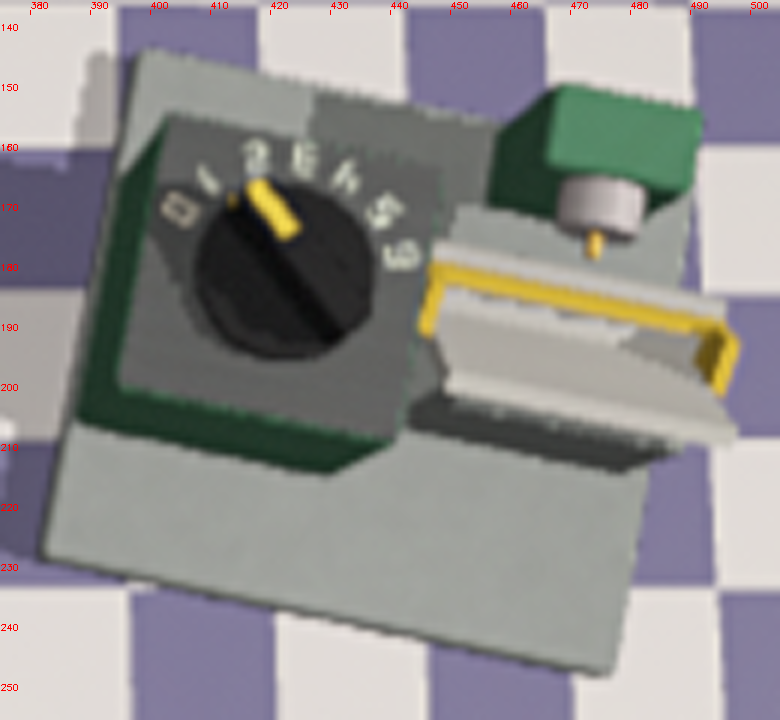

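View pics/t_rack.png

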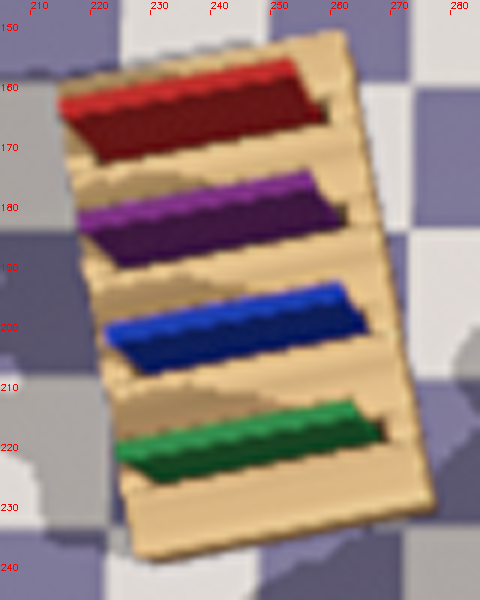

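View pics/s_rack.png

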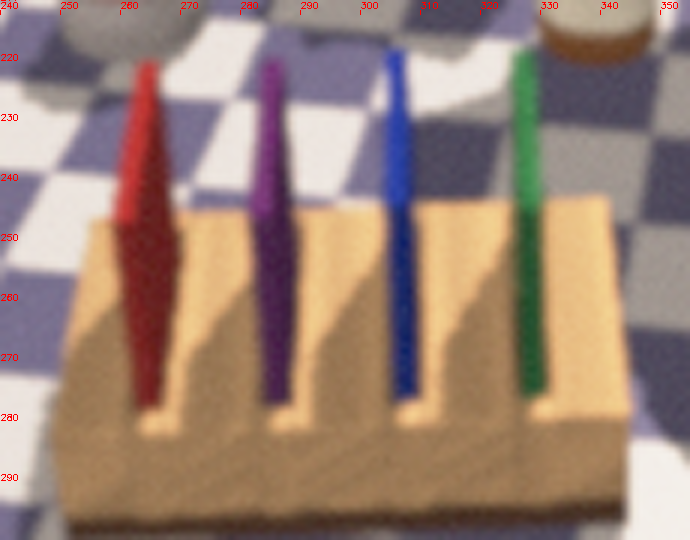

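View pics/s_eng.png

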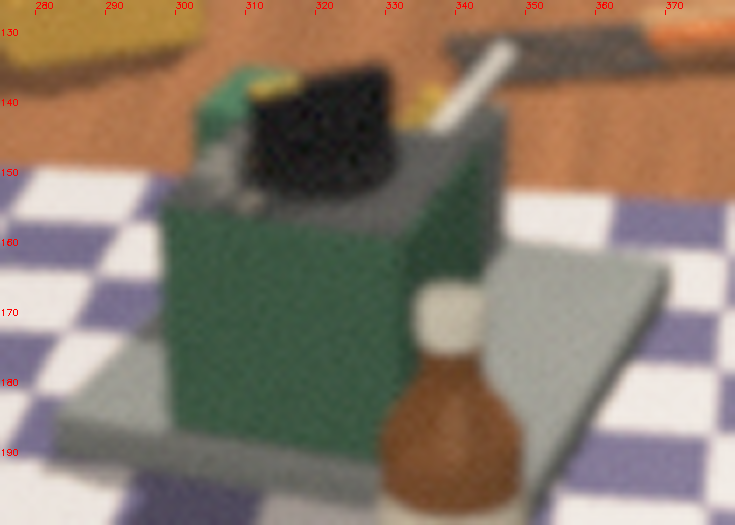

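The blue slab is third in the wooden rack in both views (top 244,200; side 305,250). It is the only blue slab in the only wood-coloured rack, so it's the one meant. The dial's yellow pointer end is at (419,170), just past 2. Next I measure.

Run:
```python
from h import *
np.set_printoptions(precision=4,suppress=True)
t=load("top0");s=load("side0");Pt=cloud(t);Ps=cloud(s)
for n,u,v in(("base",430,230),("base2",405,150),("house",405,195),("housetop",435,205),("mat",330,270),("rackrim",250,218),("dialbar",428,185),("disc",412,185)):
    print(n,Pt[v,u])
# engraver base corners, z .022
b=onz(t,[(397.5,144),(382.2,228),(476.5,248)],.022);print("base",b)
e1=b[0]-b[1];e2=b[1]-b[2];print(np.linalg.norm(e1),np.linalg.norm(e2),np.degrees(np.arctan2(e1[1],e1[0])),np.degrees(np.arctan2(e2[1],e2[0]))-90, "c",(b[0]+b[2])/2)
h=onz(t,[(402.5,154.5),(394.5,200.5),(440,209)],.131);print("house",h)
e1=h[0]-h[1];e2=h[1]-h[2];print(np.linalg.norm(e1),np.linalg.norm(e2),np.degrees(np.arctan2(e1[1],e1[0])),np.degrees(np.arctan2(e2[1],e2[0]))-90,"c",(h[0]+h[2])/2)
# rack
r=onz(t,[(214.5,159),(262,150.5),(277,229.5),(227.5,238.5)],.052);print("rack",r,"c",r.mean(0))
for i in range(4):
    d=r[(i+1)%4]-r[i];print(np.linalg.norm(d),np.degrees(np.arctan2(d[1],d[0])))
# blue slab
for c,P,n in((t,Pt,"top"),(s,Ps,"side")):
    hsv=cv2.cvtColor(c["image"],cv2.COLOR_RGB2HSV)
    m=cv2.inRange(hsv,(108,150,40),(125,255,255))
    k,l,st,ce=cv2.connectedComponentsWithStats(m)
    for i in range(1,k):
        if st[i,4]>20: print(n,st[i],ce[i])
    br=cv2.inRange(hsv,(108,150,150),(125,255,255)); ys,xs=np.nonzero(br); q=P[ys,xs]; print(n,len(q),np.nanmedian(q,0),np.nanmin(q,0),np.nanmax(q,0),cv2.minAreaRect(np.c_[xs,ys].astype(np.float32)), np.min(xs),np.max(xs),ys.min(),ys.max())
```

```text
base [ 0.4314 -0.2035  0.0189]
base2 [ 0.6324 -0.1467  0.0197]
house [ 0.5002 -0.1233  0.1302]
housetop [ 0.4774 -0.1897  0.1321]
mat [0.3341 0.0416 0.004 ]
rackrim [0.451  0.2269 0.1006]
dialbar [ 0.5158 -0.1665  0.1697]
disc [ 0.521  -0.1374  0.1413]
base [[ 0.6471 -0.1278  0.022 ]
 [ 0.4359 -0.0857  0.022 ]
 [ 0.3873 -0.3151  0.022 ]]
0.21540919104269862 0.23448695941893558 -11.26120817975401 -11.960261966527483 c [ 0.5172 -0.2215  0.022 ]
house [[ 0.5931 -0.1197  0.131 ]
 [ 0.4875 -0.0993  0.131 ]
 [ 0.4685 -0.2009  0.131 ]]
0.10754016354775903 0.10328330878790153 -10.932969452952028 -10.599631262830925 c [ 0.5308 -0.1603  0.131 ]
rack [[0.6002 0.3225 0.052 ]
 [0.6217 0.2078 0.052 ]
 [0.4291 0.1688 0.052 ]
 [0.4076 0.2858 0.052 ]] c [0.5146 0.2462 0.052 ]
0.1166792446856143 -79.40550060818703
0.19645266152477345 -168.5624911250188
0.1189047386432258 100.45411537918844
0.19614119012783746 10.788821618716101
top [223 193  43  14 323] [243.969 199.322]
top 91 [0.4947 0.2437 0.1327] [0.4847 0.1991 0.1276] [0.5037 0.2835 0.1384] ((241.9547119140625, 196.74330139160156), (2.4909229278564453, 38.81205368041992), 79.99201965332031) 223 261 193 201
side [305 219   4  56 120] [306.4167 246.8   ]
side 43 [0.4933 0.2509 0.1316] [0.4863 0.2028 0.13  ] [0.5046 0.2833 0.1335] ((306.0, 231.0), (2.0, 24.0), 0.0) 305 307 219 243
```

```bash
cat > /tmp/a.py <<'E'
from h import *
np.set_printoptions(precision=4,suppress=True)
t=load("top0");s=load("side0")
# slab top edge ends (left/right) in both views: top-view bright blue
print("slab tri centre",tri(t,(241.95,196.74),s,(305.9,231.0)))
hsv=cv2.cvtColor(t["image"],cv2.COLOR_RGB2HSV)
for nm,lo,hi in(("blue",(108,150,130),(125,255,255)),("green",(60,100,100),(85,255,255)),("purple",(135,100,90),(160,255,255)),("red",(0,150,150),(6,255,255))):
    m=cv2.inRange(hsv,lo,hi); m[:145]=0;m[245:]=0;m[:,:208]=0;m[:,285:]=0
    ys,xs=np.nonzero(m);P=onz(t,np.c_[xs,ys],.132);c=P.mean(0);u,sv,vt=np.linalg.svd(P[:,:2]-c[:2]);a=np.degrees(np.arctan2(vt[0,1],vt[0,0]))
    pr=(P[:,:2]-c[:2])@vt[0];print(nm,len(P),"mean",c,"mid",c[:2]+vt[0]*(pr.max()+pr.min())/2,"len",np.ptp(pr),"line",a)
# yellow pointer in top, side
for c,n,w in((t,"top",(405,160,430,180)),(s,"side",(300,125,330,145))):
    h=cv2.cvtColor(c["image"],cv2.COLOR_RGB2HSV);m=cv2.inRange(h,(20,110,110),(35,255,255));k=np.zeros_like(m);k[w[1]:w[3],w[0]:w[2]]=m[w[1]:w[3],w[0]:w[2]]
    ys,xs=np.nonzero(k);print(n,len(xs),cv2.minAreaRect(np.c_[xs,ys].astype(np.float32)),xs.mean(),ys.mean())
    if n=="top":
        P=onz(c,np.c_[xs,ys],.172);ce=P.mean(0);u,sv,vt=np.linalg.svd(P[:,:2]-ce[:2]);print("ptr",ce,np.degrees(np.arctan2(vt[0,1],vt[0,0])));pt=(xs.mean(),ys.mean())
    else: print("tri ptr",tri(t,pt,s,(xs.mean(),ys.mean())))
# disc circle: dark pixels
g=t["image"].max(2);m=(g<60).astype(np.uint8);k=np.zeros_like(m);k[160:200,403:440]=m[160:200,403:440]
cs,_=cv2.findContours(k,0,1);cc=max(cs,key=cv2.contourArea);print("dark",cv2.minEnclosingCircle(cc),cv2.boundingRect(cc))
# engraver
for nm,pts,z in(("base",[(397.5,144),(382.2,228),(476.5,248)],.022),("house",[(402.5,154.5),(394.5,200.5),(440,209)],.131)):
    b=onz(t,np.array(pts)-.42,z);print(nm,(b[0]+b[2])/2)
print("disc c",onz(t,[cv2.minEnclosingCircle(cc)[0]],.141))
# bed features: lip ends & plate top corners
yl=onz(t,np.array([(447,180.5),(496,191)])-.42,.0);print(yl)
E
python3 /tmp/a.py
```

```text
slab tri centre [0.4952 0.242  0.1296]
blue 119 mean [0.4944 0.2423 0.132 ] mid [0.4945 0.2414] len 0.0862429356883154 line -79.11359507640718
green 126 mean [0.4506 0.2368 0.132 ] mid [0.4507 0.2362] len 0.08935376004596093 line -79.15745347227084
purple 133 mean [0.537  0.2547 0.132 ] mid [0.5374 0.253 ] len 0.08849766358042517 line -79.3632930951117
red 129 mean [0.5807 0.2621 0.132 ] mid [0.581  0.2607] len 0.08863832216660526 line -79.38391732471209
top 45 ((420.08001708984375, 169.4400177001953), (10.800000190734863, 4.0), 53.13010025024414) 420.06666666666666 169.51111111111112
ptr [ 0.5496 -0.1497  0.172 ] -144.08946928966947
side 15 ((308.24139404296875, 134.39654541015625), (17.45536231994629, 4.642384052276611), 21.801406860351562) 313.06666666666666 136.26666666666668
tri ptr [ 0.5504 -0.1493  0.1734]
dark ((422.1031188964844, 179.66970825195312), 15.711767196655273) (407, 165, 30, 30)
base [ 0.5183 -0.2204  0.022 ]
house [ 0.5318 -0.1594  0.131 ]
disc c [[ 0.5332 -0.1604  0.141 ]]
[[ 0.5597 -0.254   0.    ]
 [ 0.5331 -0.3772  0.    ]]
```

Call:
jog_arm([
  {"dx": 0.85, "dy": 1, "wz": 0.4, "hand": 0.5},
  {"dx": 0.85, "dy": 1, "wz": 0.4, "hand": 0.5},
  {"dx": 0.85, "dy": 1, "wz": 0.4, "hand": 0.5},
  {"dx": 0.85, "dy": 1, "wz": 0.4, "hand": 0.5},
  {"dx": 0.85, "dy": 1, "wz": 0.4, "hand": 0.5},
  {"dx": 0.85, "dy": 1, "wz": 0.4, "hand": 0.5},
  {"dx": 0.85, "dy": 1, "wz": 0.4, "hand": 0.5},
  {"dx": 0.85, "dy": 1, "wz": 0.4, "hand": 0.5},
  {"dx": 0.85, "dy": 1, "wz": 0.4, "hand": 0.5},
  {"dx": 0.85, "dy": 1, "wz": 0.4, "hand": 0.5},
])

```text
validation failed for argument at $.ro...
```

Call:
jog_arm([
  {"dx": 0.85, "dy": 1, "hand": 0.5},
  {"dx": 0.85, "dy": 1, "hand": 0.5},
  {"dx": 0.85, "dy": 1, "hand": 0.5},
  {"dx": 0.85, "dy": 1, "hand": 0.5},
  {"dx": 0.85, "dy": 1, "hand": 0.5},
  {"dx": 0.85, "dy": 1, "hand": 0.5},
  {"dx": 0.85, "dy": 1, "hand": 0.5},
  {"dx": 0.85, "dy": 1, "hand": 0.5},
  {"dx": 0.85, "dy": 1, "hand": 0.5},
  {"dx": 0.85, "dy": 1, "hand": 0.5},
])

```text
validation failed for argument at $.ro...
```

Call:
jog_arm([
  {"dx": 0.85, "dy": 1.0, "dz": 0.0, "wx": 0.0, "wy": 0.0, "wz": 0.4, "hand": 0.5},
  {"dx": 0.85, "dy": 1.0, "dz": 0.0, "wx": 0.0, "wy": 0.0, "wz": 0.4, "hand": 0.5},
  {"dx": 0.85, "dy": 1.0, "dz": 0.0, "wx": 0.0, "wy": 0.0, "wz": 0.4, "hand": 0.5},
  {"dx": 0.85, "dy": 1.0, "dz": 0.0, "wx": 0.0, "wy": 0.0, "wz": 0.4, "hand": 0.5},
  {"dx": 0.85, "dy": 1.0, "dz": 0.0, "wx": 0.0, "wy": 0.0, "wz": 0.4, "hand": 0.5},
  {"dx": 0.85, "dy": 1.0, "dz": 0.0, "wx": 0.0, "wy": 0.0, "wz": 0.4, "hand": 0.5},
  {"dx": 0.85, "dy": 1.0, "dz": 0.0, "wx": 0.0, "wy": 0.0, "wz": 0.4, "hand": 0.5},
  {"dx": 0.85, "dy": 1.0, "dz": 0.0, "wx": 0.0, "wy": 0.0, "wz": 0.4, "hand": 0.5},
  {"dx": 0.85, "dy": 1.0, "dz": 0.0, "wx": 0.0, "wy": 0.0, "wz": 0.4, "hand": 0.5},
  {"dx": 0.85, "dy": 1.0, "dz": 0.0, "wx": 0.0, "wy": 0.0, "wz": 0.4, "hand": 0.5},
])

```text
time_s: 1.1
tcp_pos: [0.3047, -0.4233, 0.2302]
tool_rot: [-180.0, -0.1, 125.2]
force: [0.2, -1.1, -0.3]
width: 0.0428
```

Call:
jog_arm([
  {"dx": 0.76, "dy": 0.88, "dz": 0.0, "wx": 0.0, "wy": 0.0, "wz": 0.0, "hand": 0.5},
  {"dx": 0.76, "dy": 0.88, "dz": 0.0, "wx": 0.0, "wy": 0.0, "wz": 0.0, "hand": 0.5},
  {"dx": 0.76, "dy": 0.88, "dz": 0.0, "wx": 0.0, "wy": 0.0, "wz": 0.0, "hand": 0.5},
  {"dx": 0.76, "dy": 0.88, "dz": 0.0, "wx": 0.0, "wy": 0.0, "wz": 0.0, "hand": 0.5},
  {"dx": 0.76, "dy": 0.88, "dz": 0.0, "wx": 0.0, "wy": 0.0, "wz": 0.0, "hand": 0.5},
  {"dx": 0.76, "dy": 0.88, "dz": 0.0, "wx": 0.0, "wy": 0.0, "wz": 0.0, "hand": 0.5},
  {"dx": 0.76, "dy": 0.88, "dz": 0.0, "wx": 0.0, "wy": 0.0, "wz": 0.0, "hand": 0.5},
  {"dx": 0.76, "dy": 0.88, "dz": 0.0, "wx": 0.0, "wy": 0.0, "wz": 0.0, "hand": 0.5},
  {"dx": 0.76, "dy": 0.88, "dz": 0.0, "wx": 0.0, "wy": 0.0, "wz": 0.0, "hand": 0.5},
  {"dx": 0.76, "dy": 0.88, "dz": 0.0, "wx": 0.0, "wy": 0.0, "wz": 0.0, "hand": 0.5},
])

```text
time_s: 2.1
tcp_pos: [0.4183, -0.2918, 0.2302]
tool_rot: [-180.0, -0.1, 125.1]
force: [0.5, -0.9, 0.3]
width: 0.0429
```

Call:
jog_arm([
  {"dx": 0.76, "dy": 0.88, "dz": 0.0, "wx": 0.0, "wy": 0.0, "wz": 0.0, "hand": 0.5},
  {"dx": 0.76, "dy": 0.88, "dz": 0.0, "wx": 0.0, "wy": 0.0, "wz": 0.0, "hand": 0.5},
  {"dx": 0.76, "dy": 0.88, "dz": 0.0, "wx": 0.0, "wy": 0.0, "wz": 0.0, "hand": 0.5},
  {"dx": 0.76, "dy": 0.88, "dz": 0.0, "wx": 0.0, "wy": 0.0, "wz": 0.0, "hand": 0.5},
  {"dx": 0.76, "dy": 0.88, "dz": 0.0, "wx": 0.0, "wy": 0.0, "wz": 0.0, "hand": 0.5},
  {"dx": 0.76, "dy": 0.88, "dz": 0.0, "wx": 0.0, "wy": 0.0, "wz": 0.0, "hand": 0.5},
  {"dx": 0.76, "dy": 0.88, "dz": 0.0, "wx": 0.0, "wy": 0.0, "wz": 0.0, "hand": 0.5},
  {"dx": 0.76, "dy": 0.88, "dz": 0.0, "wx": 0.0, "wy": 0.0, "wz": 0.0, "hand": 0.5},
  {"dx": 0.76, "dy": 0.88, "dz": 0.0, "wx": 0.0, "wy": 0.0, "wz": 0.0, "hand": 0.5},
  {"dx": 0.76, "dy": 0.88, "dz": 0.0, "wx": 0.0, "wy": 0.0, "wz": 0.0, "hand": 0.5},
])

```text
time_s: 3.1
tcp_pos: [0.5321, -0.1603, 0.2304]
tool_rot: [180.0, -0.1, 125.0]
force: [1.1, -0.3, 0.6]
width: 0.0426
```

Call:
jog_arm([
  {"dx": 0.0, "dy": 0.0, "dz": -0.2, "wx": 0.0, "wy": 0.0, "wz": 0.0, "hand": 0.5},
  {"dx": 0.0, "dy": 0.0, "dz": -0.4, "wx": 0.0, "wy": 0.0, "wz": 0.0, "hand": 0.5},
  {"dx": 0.0, "dy": 0.0, "dz": -0.54, "wx": 0.0, "wy": 0.0, "wz": 0.0, "hand": 0.5},
  {"dx": 0.0, "dy": 0.0, "dz": -0.54, "wx": 0.0, "wy": 0.0, "wz": 0.0, "hand": 0.5},
  {"dx": 0.0, "dy": 0.0, "dz": -0.54, "wx": 0.0, "wy": 0.0, "wz": 0.0, "hand": 0.5},
  {"dx": 0.0, "dy": 0.0, "dz": -0.54, "wx": 0.0, "wy": 0.0, "wz": 0.0, "hand": 0.1},
  {"dx": 0.0, "dy": 0.0, "dz": -0.54, "wx": 0.0, "wy": 0.0, "wz": 0.0, "hand": 0.0},
  {"dx": 0.0, "dy": 0.0, "dz": -0.54, "wx": 0.0, "wy": 0.0, "wz": 0.0, "hand": 0.0},
  {"dx": 0.0, "dy": 0.0, "dz": -0.54, "wx": 0.0, "wy": 0.0, "wz": 0.0, "hand": 0.0},
  {"dx": 0.0, "dy": 0.0, "dz": -0.54, "wx": 0.0, "wy": 0.0, "wz": 0.0, "hand": 0.0},
])

```text
time_s: 4.1
tcp_pos: [0.533, -0.161, 0.1516]
tool_rot: [179.9, 0.1, 125.0]
force: [2.2, -1.9, 5.8]
width: 0.0141
```

Call:
jog_arm([
  {"dx": 0.0, "dy": 0.0, "dz": 0.02, "wx": 0.0, "wy": 0.0, "wz": -0.1, "hand": 0.0},
  {"dx": 0.0, "dy": 0.0, "dz": 0.02, "wx": 0.0, "wy": 0.0, "wz": -0.2, "hand": 0.0},
  {"dx": 0.0, "dy": 0.0, "dz": 0.02, "wx": 0.0, "wy": 0.0, "wz": -0.3, "hand": 0.0},
  {"dx": 0.0, "dy": 0.0, "dz": 0.02, "wx": 0.0, "wy": 0.0, "wz": -0.4, "hand": 0.0},
  {"dx": 0.0, "dy": 0.0, "dz": 0.02, "wx": 0.0, "wy": 0.0, "wz": -0.5, "hand": 0.0},
  {"dx": 0.0, "dy": 0.0, "dz": 0.02, "wx": 0.0, "wy": 0.0, "wz": -0.6, "hand": 0.0},
  {"dx": 0.0, "dy": 0.0, "dz": 0.02, "wx": 0.0, "wy": 0.0, "wz": -0.7, "hand": 0.0},
  {"dx": 0.0, "dy": 0.0, "dz": 0.02, "wx": 0.0, "wy": 0.0, "wz": -0.77, "hand": 0.0},
  {"dx": 0.0, "dy": 0.0, "dz": 0.02, "wx": 0.0, "wy": 0.0, "wz": -0.77, "hand": 0.0},
  {"dx": 0.0, "dy": 0.0, "dz": 0.02, "wx": 0.0, "wy": 0.0, "wz": -0.77, "hand": 0.0},
])

```text
time_s: 5.1
tcp_pos: [0.5332, -0.1616, 0.1518]
tool_rot: [179.9, 0.1, 90.3]
force: [9.2, -8.2, -13.4]
width: 0.0147
```

Call:
jog_arm([
  {"dx": 0.0, "dy": 0.0, "dz": 0.0, "wx": 0.0, "wy": 0.0, "wz": -0.1, "hand": 0.0},
  {"dx": 0.0, "dy": 0.0, "dz": 0.0, "wx": 0.0, "wy": 0.0, "wz": -0.2, "hand": 0.0},
  {"dx": 0.0, "dy": 0.0, "dz": 0.0, "wx": 0.0, "wy": 0.0, "wz": -0.3, "hand": 0.0},
  {"dx": 0.0, "dy": 0.0, "dz": 0.0, "wx": 0.0, "wy": 0.0, "wz": -0.4, "hand": 0.0},
  {"dx": 0.0, "dy": 0.0, "dz": 0.0, "wx": 0.0, "wy": 0.0, "wz": -0.5, "hand": 0.0},
  {"dx": 0.0, "dy": 0.0, "dz": 0.0, "wx": 0.0, "wy": 0.0, "wz": -0.6, "hand": 0.0},
  {"dx": 0.0, "dy": 0.0, "dz": 0.0, "wx": 0.0, "wy": 0.0, "wz": -0.7, "hand": 0.0},
  {"dx": 0.0, "dy": 0.0, "dz": 0.0, "wx": 0.0, "wy": 0.0, "wz": -0.77, "hand": 0.0},
  {"dx": 0.0, "dy": 0.0, "dz": 0.0, "wx": 0.0, "wy": 0.0, "wz": -0.77, "hand": 0.0},
  {"dx": 0.0, "dy": 0.0, "dz": 0.0, "wx": 0.0, "wy": 0.0, "wz": -0.77, "hand": 0.0},
])

```text
time_s: 6.1
tcp_pos: [0.5331, -0.1626, 0.1517]
tool_rot: [179.9, 0.2, 55.6]
force: [1.6, -6.4, -2.3]
width: 0.0147
```

Open, rise and look.

Call:
jog_arm([
  {"dx": 0.0, "dy": 0.0, "dz": 0.0, "wx": 0.0, "wy": 0.0, "wz": 0.0, "hand": 0.3},
  {"dx": 0.0, "dy": 0.0, "dz": 0.0, "wx": 0.0, "wy": 0.0, "wz": 0.0, "hand": 0.5},
  {"dx": 0.0, "dy": 0.0, "dz": 0.0, "wx": 0.0, "wy": 0.0, "wz": 0.0, "hand": 0.5},
  {"dx": 0.0, "dy": 0.0, "dz": 0.1, "wx": 0.0, "wy": 0.0, "wz": 0.0, "hand": 0.5},
  {"dx": 0.0, "dy": 0.0, "dz": 0.4, "wx": 0.0, "wy": 0.0, "wz": 0.0, "hand": 0.5},
  {"dx": 0.0, "dy": 0.0, "dz": 0.7, "wx": 0.0, "wy": 0.0, "wz": 0.0, "hand": 0.4},
  {"dx": 0.0, "dy": 0.3, "dz": 0.8, "wx": 0.0, "wy": 0.0, "wz": 0.0, "hand": 0.4},
  {"dx": 0.0, "dy": 0.7, "dz": 0.8, "wx": 0.0, "wy": 0.0, "wz": 0.0, "hand": 0.35},
  {"dx": 0.0, "dy": 1.0, "dz": 0.8, "wx": 0.0, "wy": 0.0, "wz": 0.0, "hand": 0.35},
  {"dx": 0.0, "dy": 1.0, "dz": 0.8, "wx": 0.0, "wy": 0.0, "wz": 0.0, "hand": 0.35},
])

```text
time_s: 7.1
tcp_pos: [0.533, -0.0081, 0.2729]
tool_rot: [179.9, 0.1, 55.9]
force: [-0.1, -0.1, 0.5]
width: 0.0297
```

Run:
```python
from cell import cams
from h import *
np.set_printoptions(precision=4,suppress=True)
t=cams.camera("top");np.savez("/tmp/top1.npz",**t)
crop(t,375,135,505,255,6,"pics/t_eng1.png")
ey=np.radians(-11);E=np.array([.5195,-.2213,0]);R=np.array([[np.cos(ey),-np.sin(ey),0],[np.sin(ey),np.cos(ey),0],[0,0,1]])
B=E+R@[.02,-.062,.06];zb=R@[-.5,0,.866];xb=R@[.866,0,.5];yb=R[:,1]
for n,q in(("lip mid",(.013,0,.01)),("plate top back ends",(-.012,.055,.075)),("",(-.012,-.055,.075)),("plate top front ends",(-.004,.055,.075)),("",(-.004,-.055,.075)),("lip top front ends",(.016,.055,.01)),("",(.016,-.055,.01))):
    print(n,proj(t,B+xb*q[0]+yb*q[1]+zb*q[2])[0]+.42)
h=cv2.cvtColor(t["image"],cv2.COLOR_RGB2HSV);m=cv2.inRange(h,(20,110,110),(35,255,255));k=np.zeros_like(m);k[160:200,405:443]=m[160:200,405:443]
ys,xs=np.nonzero(k);P=onz(t,np.c_[xs,ys],.172)[:,:2];c=P.mean(0);vt=np.linalg.svd(P-c)[2];print(len(xs),c,np.degrees(np.arctan2(vt[0,1],vt[0,0])),np.degrees(np.arctan2(*(c-[.5328,-.1608])[::-1])))
```

```text
lip mid [469.8151 185.4202]
plate top back ends [448.4116 200.3981]
 [496.2428 209.6655]
plate top front ends [449.3625 197.1601]
 [497.3246 206.449 ]
lip top front ends [447.302  179.8275]
 [493.0696 188.6711]
43 [ 0.55   -0.1737] 146.29950275677908 -36.93903236835722
```

View pics/t_eng1.png

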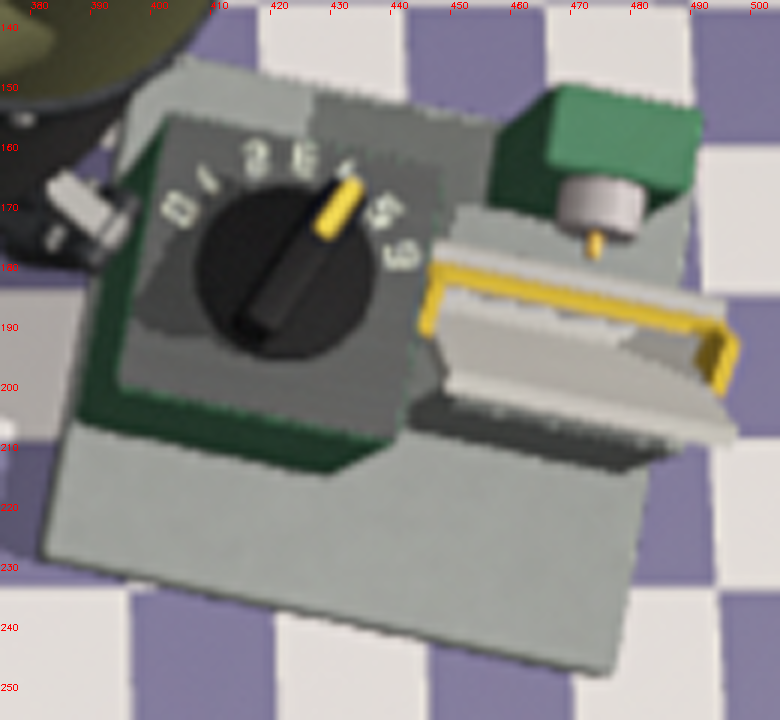

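Dial points at the 4: line angle −33.7° in the world against −33.9° wanted. The projected bed edges match the picture (449,200)/(497,209) within about 1 px. On to the blue slab.

Call:
jog_arm([
  {"dx": 0.0, "dy": 1.0, "dz": 0.0, "wx": 0.0, "wy": 0.0, "wz": 1.0, "hand": 0.35},
  {"dx": 0.0, "dy": 1.0, "dz": 0.0, "wx": 0.0, "wy": 0.0, "wz": 1.0, "hand": 0.35},
  {"dx": 0.0, "dy": 1.0, "dz": 0.0, "wx": 0.0, "wy": 0.0, "wz": 1.0, "hand": 0.35},
  {"dx": 0.0, "dy": 1.0, "dz": 0.0, "wx": 0.0, "wy": 0.0, "wz": 1.0, "hand": 0.35},
  {"dx": 0.0, "dy": 1.0, "dz": 0.0, "wx": 0.0, "wy": 0.0, "wz": 1.0, "hand": 0.35},
  {"dx": 0.0, "dy": 1.0, "dz": 0.0, "wx": 0.0, "wy": 0.0, "wz": 1.0, "hand": 0.35},
  {"dx": 0.0, "dy": 1.0, "dz": 0.0, "wx": 0.0, "wy": 0.0, "wz": 1.0, "hand": 0.35},
  {"dx": 0.0, "dy": 1.0, "dz": 0.0, "wx": 0.0, "wy": 0.0, "wz": 1.0, "hand": 0.35},
  {"dx": 0.0, "dy": 1.0, "dz": 0.0, "wx": 0.0, "wy": 0.0, "wz": 1.0, "hand": 0.35},
  {"dx": 0.0, "dy": 1.0, "dz": 0.0, "wx": 0.0, "wy": 0.0, "wz": 1.0, "hand": 0.35},
])

```text
time_s: 8.15
tcp_pos: [0.5332, 0.1402, 0.2731]
tool_rot: [179.9, 0.1, 100.8]
force: [-0.4, -0.6, -0.1]
width: 0.0299
```

Call:
jog_arm([
  {"dx": -0.25, "dy": 0.67, "dz": 0.0, "wx": 0.0, "wy": 0.0, "wz": 1.0, "hand": 0.35},
  {"dx": -0.25, "dy": 0.67, "dz": 0.0, "wx": 0.0, "wy": 0.0, "wz": 1.0, "hand": 0.35},
  {"dx": -0.25, "dy": 0.67, "dz": 0.0, "wx": 0.0, "wy": 0.0, "wz": 1.0, "hand": 0.35},
  {"dx": -0.25, "dy": 0.67, "dz": 0.0, "wx": 0.0, "wy": 0.0, "wz": 1.0, "hand": 0.35},
  {"dx": -0.25, "dy": 0.67, "dz": 0.0, "wx": 0.0, "wy": 0.0, "wz": 1.0, "hand": 0.35},
  {"dx": -0.25, "dy": 0.67, "dz": 0.0, "wx": 0.0, "wy": 0.0, "wz": 1.0, "hand": 0.35},
  {"dx": -0.25, "dy": 0.67, "dz": 0.0, "wx": 0.0, "wy": 0.0, "wz": 1.0, "hand": 0.35},
  {"dx": -0.25, "dy": 0.67, "dz": 0.0, "wx": 0.0, "wy": 0.0, "wz": 1.0, "hand": 0.35},
  {"dx": -0.25, "dy": 0.67, "dz": 0.0, "wx": 0.0, "wy": 0.0, "wz": 1.0, "hand": 0.35},
  {"dx": -0.25, "dy": 0.67, "dz": 0.0, "wx": 0.0, "wy": 0.0, "wz": 1.0, "hand": 0.35},
])

```text
time_s: 9.15
tcp_pos: [0.4957, 0.2406, 0.2731]
tool_rot: [179.9, 0.1, 145.8]
force: [-0.4, -0.3, -0.1]
width: 0.0297
```

Call:
jog_arm([
  {"dx": 0.0, "dy": 0.0, "dz": 0.0, "wx": 0.0, "wy": 0.0, "wz": 1.0, "hand": 0.35},
  {"dx": 0.0, "dy": 0.0, "dz": 0.0, "wx": 0.0, "wy": 0.0, "wz": 1.0, "hand": 0.35},
  {"dx": 0.0, "dy": 0.0, "dz": 0.0, "wx": 0.0, "wy": 0.0, "wz": 1.0, "hand": 0.35},
  {"dx": 0.0, "dy": 0.0, "dz": 0.0, "wx": 0.0, "wy": 0.0, "wz": 1.0, "hand": 0.35},
  {"dx": 0.0, "dy": 0.0, "dz": -0.2, "wx": 0.0, "wy": 0.0, "wz": 1.0, "hand": 0.35},
  {"dx": 0.0, "dy": 0.0, "dz": -0.4, "wx": 0.0, "wy": 0.0, "wz": 1.0, "hand": 0.35},
  {"dx": 0.0, "dy": 0.0, "dz": -0.6, "wx": 0.0, "wy": 0.0, "wz": 1.0, "hand": 0.35},
  {"dx": 0.0, "dy": 0.0, "dz": -0.6, "wx": 0.0, "wy": 0.0, "wz": 1.0, "hand": 0.35},
  {"dx": 0.0, "dy": 0.0, "dz": -0.6, "wx": 0.0, "wy": 0.0, "wz": 1.0, "hand": 0.35},
  {"dx": 0.0, "dy": 0.0, "dz": -0.6, "wx": 0.0, "wy": 0.0, "wz": 1.0, "hand": 0.35},
])

```text
time_s: 10.15
tcp_pos: [0.4966, 0.2409, 0.1856]
tool_rot: [179.8, 0.3, -169.2]
force: [0.5, 0.6, 0.7]
width: 0.0298
```

Call:
jog_arm([
  {"dx": -0.01, "dy": 0.0, "dz": -0.1, "wx": 0.0, "wy": 0.0, "wz": 0.0, "hand": 0.35},
  {"dx": -0.01, "dy": 0.0, "dz": -0.25, "wx": 0.0, "wy": 0.0, "wz": 0.0, "hand": 0.35},
  {"dx": -0.01, "dy": 0.0, "dz": -0.4, "wx": 0.0, "wy": 0.0, "wz": 0.0, "hand": 0.35},
  {"dx": -0.01, "dy": 0.0, "dz": -0.5, "wx": 0.0, "wy": 0.0, "wz": 0.0, "hand": 0.35},
  {"dx": -0.01, "dy": 0.0, "dz": -0.6, "wx": 0.0, "wy": 0.0, "wz": 0.0, "hand": 0.35},
  {"dx": -0.01, "dy": 0.0, "dz": -0.6, "wx": 0.0, "wy": 0.0, "wz": 0.0, "hand": 0.35},
  {"dx": -0.01, "dy": 0.0, "dz": -0.6, "wx": 0.0, "wy": 0.0, "wz": 0.0, "hand": 0.2},
  {"dx": -0.01, "dy": 0.0, "dz": -0.6, "wx": 0.0, "wy": 0.0, "wz": 0.0, "hand": 0.0},
  {"dx": -0.01, "dy": 0.0, "dz": -0.6, "wx": 0.0, "wy": 0.0, "wz": 0.0, "hand": 0.0},
  {"dx": -0.01, "dy": 0.0, "dz": -0.6, "wx": 0.0, "wy": 0.0, "wz": 0.0, "hand": 0.0},
])

```text
time_s: 11.15
tcp_pos: [0.4957, 0.2413, 0.0969]
tool_rot: [179.8, 0.4, -169.2]
force: [-0.4, 0.2, 3.1]
width: 0.0071
```

Call:
jog_arm([
  {"dx": 0.0, "dy": 0.0, "dz": 0.05, "wx": 0.0, "wy": 0.0, "wz": 0.0, "hand": 0.0},
  {"dx": 0.0, "dy": 0.0, "dz": 0.12, "wx": 0.0, "wy": 0.0, "wz": 0.0, "hand": 0.0},
  {"dx": 0.0, "dy": 0.0, "dz": 0.22, "wx": 0.0, "wy": 0.0, "wz": 0.0, "hand": 0.0},
  {"dx": 0.0, "dy": 0.0, "dz": 0.34, "wx": 0.0, "wy": 0.0, "wz": 0.0, "hand": 0.0},
  {"dx": 0.0, "dy": 0.0, "dz": 0.47, "wx": 0.0, "wy": 0.0, "wz": 0.0, "hand": 0.0},
  {"dx": 0.0, "dy": 0.0, "dz": 0.6, "wx": 0.0, "wy": 0.0, "wz": 0.0, "hand": 0.0},
  {"dx": 0.0, "dy": 0.0, "dz": 0.75, "wx": 0.0, "wy": 0.0, "wz": 0.0, "hand": 0.0},
  {"dx": 0.0, "dy": 0.0, "dz": 0.9, "wx": 0.0, "wy": 0.0, "wz": 0.0, "hand": 0.0},
  {"dx": 0.0, "dy": 0.0, "dz": 1.0, "wx": 0.0, "wy": 0.0, "wz": 0.0, "hand": 0.0},
  {"dx": 0.0, "dy": 0.0, "dz": 1.0, "wx": 0.0, "wy": 0.0, "wz": 0.0, "hand": 0.0},
])

```text
time_s: 12.15
tcp_pos: [0.4965, 0.2417, 0.2502]
tool_rot: [179.6, 0.6, -169.2]
force: [-0.5, -0.2, -0.8]
width: 0.0072
```

Run:
```python
from cell import cams
from h import *
s=cams.camera("side");np.savez("/tmp/side2.npz",**s)
crop(s,230,80,390,300,3,"pics/s2.png")
```

```text
(no output)
```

View pics/s2.png

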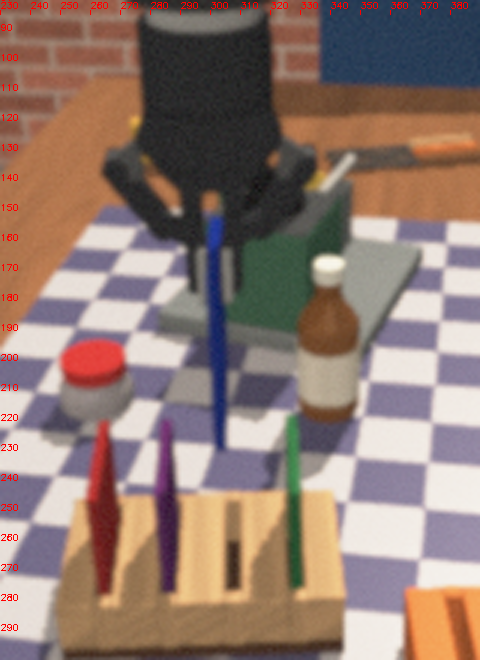

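The blue slab is out, held at (300,190), and the other slabs are still in place. Checking where its lower corners really are and whether it hangs straight.

Run:
```python
from cell import cams,monitor
from h import *
np.set_printoptions(precision=4,suppress=True)
s=load("side2");o=monitor.observe();print(o["tcp_pos"],o["tool_rot"],o["width"])
t=cams.camera("top");np.savez("/tmp/top2.npz",**t)
crop(t,200,120,320,220,6,"pics/t2.png")
a=np.radians(10.8);n=np.array([np.cos(a),np.sin(a),0]);w=np.array([-np.sin(a),np.cos(a),0])
T=o["tcp_pos"]
for y in(.045,-.045):
  for z in(-.085,.035): print(y,z,"side",proj(s,T+w*y+[0,0,z])[0]+.33,"top",proj(t,T+w*y+[0,0,z])[0]+.42)
h=cv2.cvtColor(s["image"],cv2.COLOR_RGB2HSV);m=cv2.inRange(h,(108,130,40),(125,255,255));m[:140]=0;m[240:]=0;m[:,:290]=0;m[:,315:]=0
for r in range(150,236,6): 
    x=np.nonzero(m[r])[0]; print(r,x.min() if len(x) else None,x.max() if len(x) else None,end=' ; ')
```

```text
[0.4959 0.2416 0.248 ] [ 179.6829    0.4754 -169.236 ] 0.007270795805884171
0.045 -0.085 side [304.5874 231.1886] top [219.7401 198.3889]
0.045 0.035 side [301.2425 174.8949] top [207.5704 188.7982]
-0.045 -0.085 side [305.2833 205.4438] top [260.716  190.8001]
-0.045 0.035 side [302.3709 152.9479] top [253.7625 180.2785]
150 None None ; 156 299 304 ; 162 299 302 ; 168 300 302 ; 174 300 302 ; 180 300 302 ; 186 300 304 ; 192 300 304 ; 198 300 304 ; 204 301 304 ; 210 302 304 ; 216 301 304 ; 222 302 303 ; 228 303 303 ; 234 None None ;
```

View pics/t2.png

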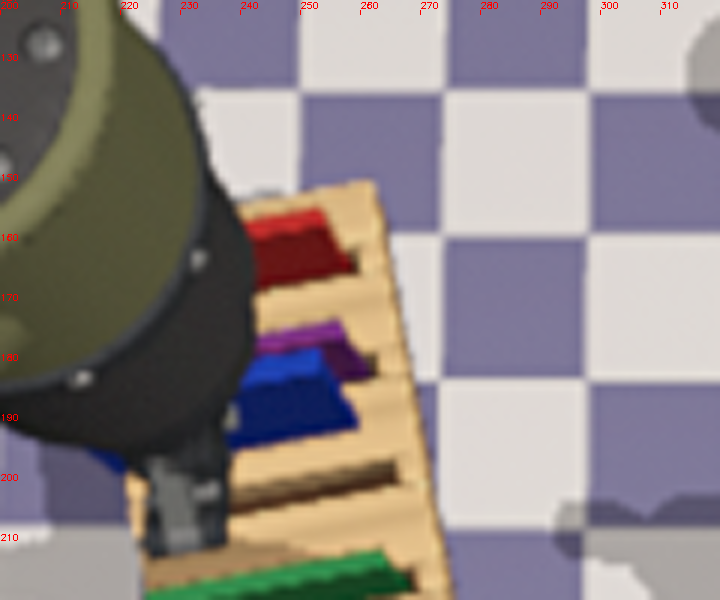

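Call:
jog_arm([
  {"dx": 0.0, "dy": 0.0, "dz": 0.15, "wx": 0.0, "wy": 0.0, "wz": -0.05, "hand": 0.0},
  {"dx": 0.0, "dy": -0.1, "dz": 0.3, "wx": 0.0, "wy": 0.0, "wz": -0.1, "hand": 0.0},
  {"dx": 0.0, "dy": -0.25, "dz": 0.45, "wx": 0.0, "wy": 0.0, "wz": -0.2, "hand": 0.0},
  {"dx": 0.0, "dy": -0.4, "dz": 0.53, "wx": 0.0, "wy": 0.0, "wz": -0.3, "hand": 0.0},
  {"dx": 0.0, "dy": -0.55, "dz": 0.53, "wx": 0.0, "wy": 0.0, "wz": -0.4, "hand": 0.0},
  {"dx": 0.0, "dy": -0.7, "dz": 0.53, "wx": 0.0, "wy": 0.0, "wz": -0.48, "hand": 0.0},
  {"dx": 0.0, "dy": -0.85, "dz": 0.53, "wx": 0.0, "wy": 0.0, "wz": -0.48, "hand": 0.0},
  {"dx": 0.0, "dy": -0.95, "dz": 0.53, "wx": 0.0, "wy": 0.0, "wz": -0.48, "hand": 0.0},
  {"dx": 0.0, "dy": -1.0, "dz": 0.53, "wx": 0.0, "wy": 0.0, "wz": -0.48, "hand": 0.0},
  {"dx": 0.0, "dy": -1.0, "dz": 0.53, "wx": 0.0, "wy": 0.0, "wz": -0.48, "hand": 0.0},
])

```text
time_s: 13.25
tcp_pos: [0.4955, 0.091, 0.3255]
tool_rot: [179.8, 0.3, 169.1]
force: [0.7, 0.3, -1.2]
width: 0.0073
```

Call:
jog_arm([
  {"dx": -0.02, "dy": -0.1, "dz": 0.0, "wx": 0.0, "wy": 0.0, "wz": 0.0, "hand": 0.0},
  {"dx": -0.04, "dy": -0.2, "dz": 0.0, "wx": 0.0, "wy": 0.0, "wz": 0.0, "hand": 0.0},
  {"dx": -0.07, "dy": -0.35, "dz": 0.0, "wx": 0.0, "wy": 0.0, "wz": 0.0, "hand": 0.0},
  {"dx": -0.1, "dy": -0.5, "dz": 0.0, "wx": 0.0, "wy": 0.0, "wz": 0.0, "hand": 0.0},
  {"dx": -0.13, "dy": -0.65, "dz": 0.0, "wx": 0.0, "wy": 0.0, "wz": 0.0, "hand": 0.0},
  {"dx": -0.15, "dy": -0.8, "dz": 0.0, "wx": 0.0, "wy": 0.0, "wz": 0.0, "hand": 0.0},
  {"dx": -0.17, "dy": -0.9, "dz": 0.0, "wx": 0.0, "wy": 0.0, "wz": 0.0, "hand": 0.0},
  {"dx": -0.19, "dy": -1.0, "dz": 0.0, "wx": 0.0, "wy": 0.0, "wz": 0.0, "hand": 0.0},
  {"dx": -0.19, "dy": -1.0, "dz": 0.0, "wx": 0.0, "wy": 0.0, "wz": 0.0, "hand": 0.0},
  {"dx": -0.19, "dy": -1.0, "dz": 0.0, "wx": 0.0, "wy": 0.0, "wz": 0.0, "hand": 0.0},
])

```text
time_s: 14.25
tcp_pos: [0.4668, -0.0593, 0.3256]
tool_rot: [179.7, 0.3, 169.1]
force: [0.3, 0.3, -1.1]
width: 0.0072
```

Call:
jog_arm([
  {"dx": -0.02, "dy": -0.1, "dz": 0.0, "wx": -0.012, "wy": -0.065, "wz": 0.0, "hand": 0.0},
  {"dx": -0.04, "dy": -0.2, "dz": 0.0, "wx": -0.025, "wy": -0.13, "wz": 0.0, "hand": 0.0},
  {"dx": -0.07, "dy": -0.35, "dz": 0.0, "wx": -0.04, "wy": -0.2, "wz": 0.0, "hand": 0.0},
  {"dx": -0.1, "dy": -0.5, "dz": 0.0, "wx": -0.06, "wy": -0.3, "wz": 0.0, "hand": 0.0},
  {"dx": -0.13, "dy": -0.65, "dz": 0.0, "wx": -0.08, "wy": -0.4, "wz": 0.0, "hand": 0.0},
  {"dx": -0.15, "dy": -0.8, "dz": 0.0, "wx": -0.1, "wy": -0.5, "wz": 0.0, "hand": 0.0},
  {"dx": -0.17, "dy": -0.9, "dz": 0.0, "wx": -0.115, "wy": -0.6, "wz": 0.0, "hand": 0.0},
  {"dx": -0.19, "dy": -1.0, "dz": 0.0, "wx": -0.127, "wy": -0.654, "wz": 0.0, "hand": 0.0},
  {"dx": -0.19, "dy": -1.0, "dz": 0.0, "wx": -0.127, "wy": -0.654, "wz": 0.0, "hand": 0.0},
  {"dx": -0.19, "dy": -1.0, "dz": 0.0, "wx": -0.127, "wy": -0.654, "wz": 0.0, "hand": 0.0},
])

```text
time_s: 15.25
tcp_pos: [0.4381, -0.209, 0.3257]
tool_rot: [179.7, 30.3, 169.1]
force: [0.1, 0.3, -0.9]
width: 0.0072
```

```bash
cat > g.py <<'E'
from cell import monitor
import numpy as np
from scipy.spatial.transform import Rotation as Ro
np.set_printoptions(precision=4,suppress=True)
R=Ro.from_euler("z",-11,degrees=True)*Ro.from_euler("y",-30,degrees=True)
B=np.array([.5195,-.2213,0])+Ro.from_euler("z",-11,degrees=True).apply([.02,-.062,.06])
RT=R*Ro.from_euler("y",180,degrees=True)
def go(bx,by,bz):
    o=monitor.observe();T=B+R.apply([bx,by,bz]);C=Ro.from_euler("xyz",o["tool_rot"],degrees=True)
    print("bed coords now",R.inv().apply(o["tcp_pos"]-B),"F",o["force"],"F bed",R.inv().apply(o["force"]),"w",o["width"],"t",o["time_s"])
    print("shift",(T-o["tcp_pos"])/.15,"turn",np.degrees((RT*C.inv()).as_rotvec())/45)
E
python3 -c "
from g import *
go(.003,0,.184)"
```

```text
bed coords now [0.0443 0.0585 0.2812] F [ 0.1343  0.3352 -0.9078] F bed [-0.3952  0.3546 -0.8201] w 0.00718851494998869 t 15.25
shift [ 0.0095 -0.3992 -0.6989] turn [-0.0035  0.0073 -0.0043]
```

Call:
jog_arm([
  {"dx": 0.0, "dy": -0.15, "dz": 0.0, "wx": 0.0, "wy": 0.007, "wz": 0.0, "hand": 0.0},
  {"dx": 0.0, "dy": -0.3, "dz": 0.0, "wx": 0.0, "wy": 0.007, "wz": 0.0, "hand": 0.0},
  {"dx": 0.0, "dy": -0.4, "dz": -0.1, "wx": 0.0, "wy": 0.007, "wz": 0.0, "hand": 0.0},
  {"dx": 0.0, "dy": -0.4, "dz": -0.25, "wx": 0.0, "wy": 0.007, "wz": 0.0, "hand": 0.0},
  {"dx": 0.0, "dy": -0.4, "dz": -0.4, "wx": 0.0, "wy": 0.007, "wz": 0.0, "hand": 0.0},
  {"dx": 0.01, "dy": -0.4, "dz": -0.55, "wx": 0.0, "wy": 0.007, "wz": 0.0, "hand": 0.0},
  {"dx": 0.01, "dy": -0.4, "dz": -0.65, "wx": 0.0, "wy": 0.007, "wz": 0.0, "hand": 0.0},
  {"dx": 0.01, "dy": -0.4, "dz": -0.7, "wx": 0.0, "wy": 0.007, "wz": 0.0, "hand": 0.0},
  {"dx": 0.01, "dy": -0.4, "dz": -0.7, "wx": 0.0, "wy": 0.007, "wz": 0.0, "hand": 0.0},
  {"dx": 0.01, "dy": -0.4, "dz": -0.7, "wx": 0.0, "wy": 0.007, "wz": 0.0, "hand": 0.0},
])

```text
time_s: 16.25
tcp_pos: [0.4401, -0.2689, 0.2217]
tool_rot: [179.8, 30.0, 169.1]
force: [-0.3, -0.9, -0.1]
width: 0.0069
```

Run:
```python
from g import *
from cell import cams
from h import *
go(.003,0,.104)
o=monitor.observe()
t=cams.camera("top");np.savez("/tmp/top3.npz",**t);s=cams.camera("side");np.savez("/tmp/side3.npz",**s)
crop(t,400,130,520,230,6,"pics/t3.png");crop(s,270,60,390,160,6,"pics/s3.png")
T=np.array(o["tcp_pos"]);
for y in(.045,-.045):
  for z in(-.084,.036): print(y,z,"top",proj(t,T+R.apply([0,y,z]))[0]+.42,"side",proj(s,T+R.apply([0,y,z]))[0]+.42)
```

```text
bed coords now [0.0039 0.0001 0.1844] F [-0.329  -0.9012 -0.0957] F bed [-0.1786 -0.9475 -0.0074] w 0.006945995178849554 t 16.25
shift [ 0.258  -0.0511 -0.4673] turn [-0.0029  0.0009 -0.005 ]
0.045 -0.084 top [456.548  198.7627] side [338.4522 134.6927]
0.045 0.036 top [466.9571 220.1496] side [358.1442 103.2677]
-0.045 -0.084 top [496.76   206.5511] side [347.1121 124.7518]
-0.045 0.036 top [511.8146 228.8596] side [366.0829  94.7239]
```

View pics/t3.png

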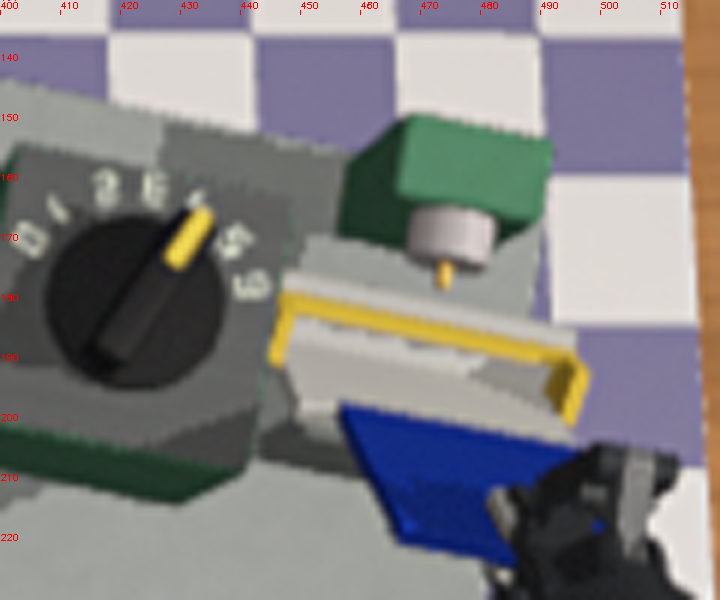

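View pics/s3.png

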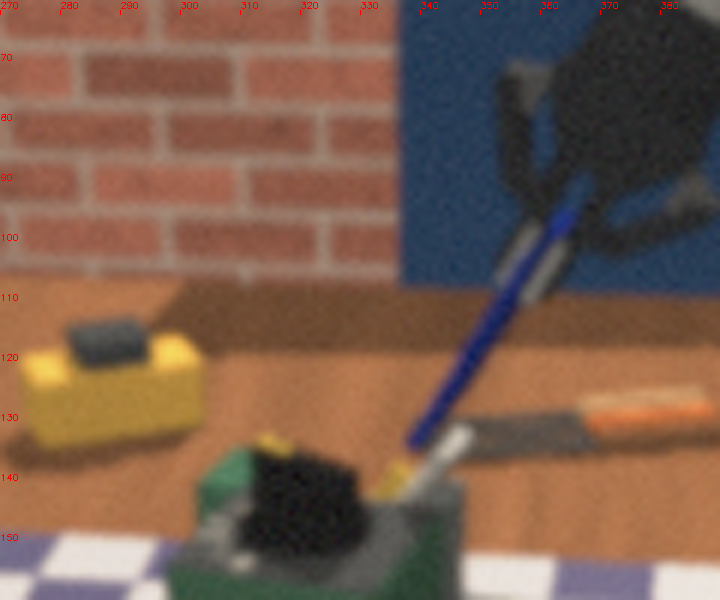

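Slab corners are where expected (456.5,198 and 467,220 in the top view, within about 1 px). In the side view the slab is parallel to the white bed plate, on its front side at (338,133). The dial still reads 4. Lowering along the bed.

Call:
jog_arm([
  {"dx": 0.03, "dy": -0.006, "dz": -0.055, "wx": 0.0, "wy": 0.0, "wz": 0.0, "hand": 0.0},
  {"dx": 0.06, "dy": -0.012, "dz": -0.11, "wx": 0.0, "wy": 0.0, "wz": 0.0, "hand": 0.0},
  {"dx": 0.1, "dy": -0.02, "dz": -0.18, "wx": 0.0, "wy": 0.0, "wz": 0.0, "hand": 0.0},
  {"dx": 0.14, "dy": -0.028, "dz": -0.25, "wx": 0.0, "wy": 0.0, "wz": 0.0, "hand": 0.0},
  {"dx": 0.18, "dy": -0.036, "dz": -0.32, "wx": 0.0, "wy": 0.0, "wz": 0.0, "hand": 0.0},
  {"dx": 0.22, "dy": -0.043, "dz": -0.4, "wx": 0.0, "wy": 0.0, "wz": 0.0, "hand": 0.0},
  {"dx": 0.26, "dy": -0.05, "dz": -0.47, "wx": 0.0, "wy": 0.0, "wz": 0.0, "hand": 0.0},
  {"dx": 0.29, "dy": -0.057, "dz": -0.52, "wx": 0.0, "wy": 0.0, "wz": 0.0, "hand": 0.0},
  {"dx": 0.304, "dy": -0.06, "dz": -0.548, "wx": 0.0, "wy": 0.0, "wz": 0.0, "hand": 0.0},
  {"dx": 0.304, "dy": -0.06, "dz": -0.548, "wx": 0.0, "wy": 0.0, "wz": 0.0, "hand": 0.0},
])

```text
time_s: 17.35
tcp_pos: [0.4856, -0.278, 0.1389]
tool_rot: [179.8, 30.0, 169.1]
force: [-0.8, -0.0, -0.7]
width: 0.0071
```

Run:
```python
from g import *
from cell import cams
from h import *
go(.001,0,.082)
t=cams.camera("top");np.savez("/tmp/top4.npz",**t);s=cams.camera("side")
crop(t,430,160,520,230,7,"pics/t4.png");crop(s,320,70,390,160,6,"pics/s4.png")
```

```text
bed coords now [ 0.0027 -0.0001  0.0896] F [-0.7939 -0.046  -0.6991] F bed [-1.0169 -0.1966 -0.2202] w 0.0071213215335872255 t 17.35
shift [ 0.0153 -0.0021 -0.0495] turn [-0.0033  0.0004 -0.0046]
```

View pics/t4.png

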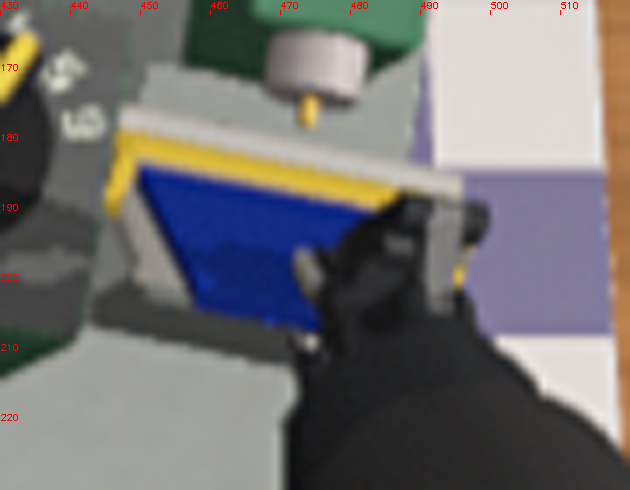

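View pics/s4.png

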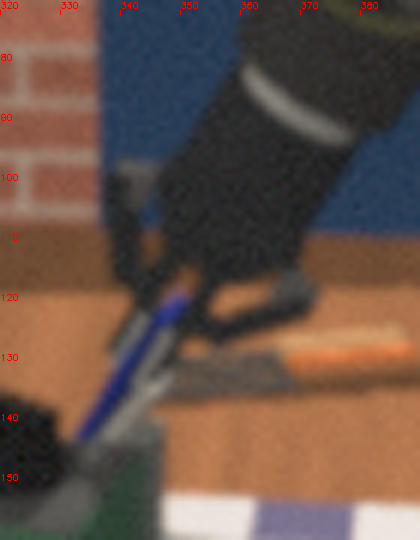

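Call:
jog_arm([
  {"dx": 0.003, "dy": 0.0, "dz": -0.008, "wx": 0.0, "wy": 0.0, "wz": 0.0, "hand": 0.0},
  {"dx": 0.006, "dy": -0.001, "dz": -0.016, "wx": 0.0, "wy": 0.0, "wz": 0.0, "hand": 0.0},
  {"dx": 0.009, "dy": -0.001, "dz": -0.024, "wx": 0.0, "wy": 0.0, "wz": 0.0, "hand": 0.0},
  {"dx": 0.012, "dy": -0.002, "dz": -0.032, "wx": 0.0, "wy": 0.0, "wz": 0.0, "hand": 0.0},
  {"dx": 0.014, "dy": -0.002, "dz": -0.038, "wx": 0.0, "wy": 0.0, "wz": 0.0, "hand": 0.0},
  {"dx": 0.016, "dy": -0.003, "dz": -0.044, "wx": 0.0, "wy": 0.0, "wz": 0.0, "hand": 0.0},
  {"dx": 0.018, "dy": -0.003, "dz": -0.05, "wx": 0.0, "wy": 0.0, "wz": 0.0, "hand": 0.0},
  {"dx": 0.018, "dy": -0.003, "dz": -0.05, "wx": 0.0, "wy": 0.0, "wz": 0.0, "hand": 0.0},
  {"dx": 0.018, "dy": -0.003, "dz": -0.05, "wx": 0.0, "wy": 0.0, "wz": 0.0, "hand": 0.0},
  {"dx": 0.018, "dy": -0.003, "dz": -0.05, "wx": 0.0, "wy": 0.0, "wz": 0.0, "hand": 0.0},
])

```text
time_s: 18.45
tcp_pos: [0.4887, -0.2788, 0.1361]
tool_rot: [179.9, 30.2, 169.2]
force: [-13.3, 8.8, 14.1]
width: 0.0072
```

```bash
python3 -c "
from g import *
go(0,0,.079)"
```

```text
bed coords now [ 0.004  -0.0004  0.0855] F [-13.3315   8.8053  14.0518] F bed [-5.7625  6.0998 19.5526] w 0.007240189849589552 t 18.45
shift [-0.0011  0.0026 -0.0512] turn [-0.0008  0.0055 -0.0047]
```

Call:
jog_arm([
  {"dx": -0.006, "dy": 0.001, "dz": 0.004, "wx": 0.0, "wy": 0.0, "wz": 0.0, "hand": 0.0},
  {"dx": -0.01, "dy": 0.002, "dz": 0.002, "wx": 0.0, "wy": 0.0, "wz": 0.0, "hand": 0.0},
  {"dx": -0.015, "dy": 0.003, "dz": -0.002, "wx": 0.0, "wy": 0.0, "wz": 0.0, "hand": 0.0},
  {"dx": -0.02, "dy": 0.004, "dz": -0.005, "wx": 0.0, "wy": 0.0, "wz": 0.0, "hand": 0.0},
  {"dx": -0.025, "dy": 0.005, "dz": -0.008, "wx": 0.0, "wy": 0.0, "wz": 0.0, "hand": 0.0},
  {"dx": -0.03, "dy": 0.006, "dz": -0.011, "wx": 0.0, "wy": 0.0, "wz": 0.0, "hand": 0.0},
  {"dx": -0.03, "dy": 0.006, "dz": -0.011, "wx": 0.0, "wy": 0.0, "wz": 0.0, "hand": 0.0},
  {"dx": -0.03, "dy": 0.006, "dz": -0.011, "wx": 0.0, "wy": 0.0, "wz": 0.0, "hand": 0.0},
  {"dx": -0.03, "dy": 0.006, "dz": -0.011, "wx": 0.0, "wy": 0.0, "wz": 0.0, "hand": 0.0},
  {"dx": -0.03, "dy": 0.006, "dz": -0.011, "wx": 0.0, "wy": 0.0, "wz": 0.0, "hand": 0.0},
])

```text
time_s: 19.45
tcp_pos: [0.4845, -0.278, 0.1348]
tool_rot: [179.9, 30.3, 169.2]
force: [4.1, -0.6, -0.2]
width: 0.0074
```

Run:
```python
from g import *
from cell import cams
from h import *
go(-.001,0,.0865)
t=cams.camera("top");s=cams.camera("side")
crop(t,430,160,520,230,7,"pics/t5.png");crop(s,320,70,390,160,6,"pics/s5.png")
```

```text
bed coords now [-0.0003 -0.0003  0.0866] F [ 4.0583 -0.6064 -0.2197] F bed [ 3.4404  0.1791 -2.24  ] w 0.007440062019004142 t 19.45
shift [-0.0034  0.0027 -0.0027] turn [-0.0006  0.0066 -0.0047]
```

View pics/t5.png

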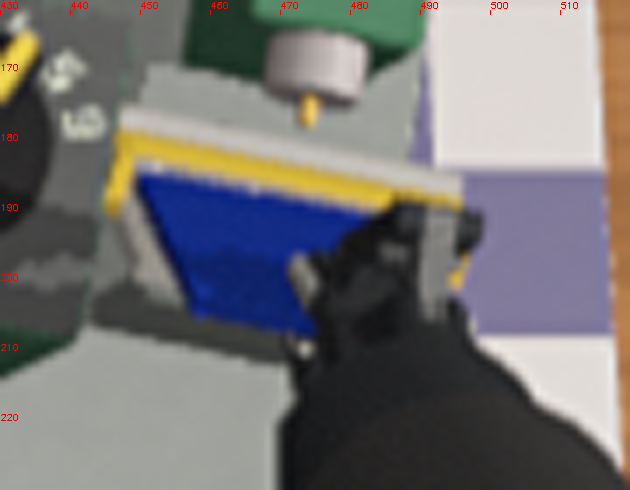

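View pics/s5.png

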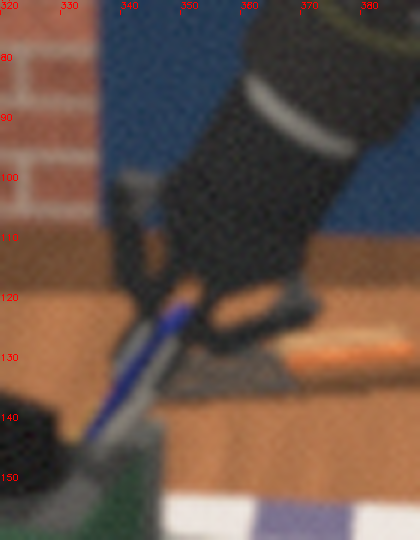

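Slab lies against the back plate (3.4 N reaction), lower edge about 1 mm off the ledge and inside the lip. Lower by that and open.

Call:
jog_arm([
  {"dx": 0.004, "dy": -0.001, "dz": -0.008, "wx": 0.0, "wy": 0.0, "wz": 0.0, "hand": 0.0},
  {"dx": 0.004, "dy": -0.001, "dz": -0.01, "wx": 0.0, "wy": 0.0, "wz": 0.0, "hand": 0.0},
  {"dx": 0.004, "dy": -0.001, "dz": -0.01, "wx": 0.0, "wy": 0.0, "wz": 0.0, "hand": 0.0},
  {"dx": 0.004, "dy": -0.001, "dz": -0.01, "wx": 0.0, "wy": 0.0, "wz": 0.0, "hand": 0.12},
  {"dx": 0.004, "dy": -0.001, "dz": -0.01, "wx": 0.0, "wy": 0.0, "wz": 0.0, "hand": 0.15},
  {"dx": 0.004, "dy": -0.001, "dz": -0.01, "wx": 0.0, "wy": 0.0, "wz": 0.0, "hand": 0.2},
  {"dx": 0.004, "dy": -0.001, "dz": -0.01, "wx": 0.0, "wy": 0.0, "wz": 0.0, "hand": 0.25},
  {"dx": 0.004, "dy": -0.001, "dz": -0.01, "wx": 0.0, "wy": 0.0, "wz": 0.0, "hand": 0.3},
  {"dx": 0.004, "dy": -0.001, "dz": -0.01, "wx": 0.0, "wy": 0.0, "wz": 0.0, "hand": 0.35},
  {"dx": 0.004, "dy": -0.001, "dz": -0.01, "wx": 0.0, "wy": 0.0, "wz": 0.0, "hand": 0.35},
])

```text
time_s: 20.55
tcp_pos: [0.4851, -0.2781, 0.1333]
tool_rot: [179.9, 30.3, 169.2]
force: [-0.4, 0.5, -0.4]
width: 0.03
```

```bash
python3 -c "
from g import *
go(0,0,.184)"
```

```text
bed coords now [-0.0006 -0.0003  0.0849] F [-0.4353  0.505  -0.4498] F bed [-0.6784  0.4126 -0.1277] w 0.029991935844480105 t 20.55
shift [-0.3206  0.0645  0.5739] turn [-0.0006  0.0065 -0.0047]
```

Released with no load on the gripper. Withdrawing along the bed.

Call:
jog_arm([
  {"dx": -0.04, "dy": 0.008, "dz": 0.072, "wx": 0.0, "wy": 0.0, "wz": 0.0, "hand": 0.35},
  {"dx": -0.1, "dy": 0.02, "dz": 0.18, "wx": 0.0, "wy": 0.0, "wz": 0.0, "hand": 0.35},
  {"dx": -0.18, "dy": 0.036, "dz": 0.32, "wx": 0.0, "wy": 0.0, "wz": 0.0, "hand": 0.35},
  {"dx": -0.26, "dy": 0.052, "dz": 0.465, "wx": 0.0, "wy": 0.0, "wz": 0.0, "hand": 0.35},
  {"dx": -0.34, "dy": 0.068, "dz": 0.61, "wx": 0.0, "wy": 0.0, "wz": 0.0, "hand": 0.35},
  {"dx": -0.42, "dy": 0.084, "dz": 0.75, "wx": 0.0, "wy": 0.0, "wz": 0.0, "hand": 0.35},
  {"dx": -0.5, "dy": 0.1, "dz": 0.9, "wx": 0.0, "wy": 0.0, "wz": 0.0, "hand": 0.35},
  {"dx": -0.5, "dy": -0.2, "dz": 0.95, "wx": 0.0, "wy": 0.0, "wz": 0.0, "hand": 0.35},
  {"dx": -0.5, "dy": -0.5, "dz": 0.95, "wx": 0.0, "wy": 0.0, "wz": 0.0, "hand": 0.35},
  {"dx": -0.5, "dy": -0.7, "dz": 0.95, "wx": 0.0, "wy": 0.0, "wz": 0.0, "hand": 0.35},
])

```text
time_s: 21.55
tcp_pos: [0.4097, -0.3848, 0.2778]
tool_rot: [180.0, 30.4, 169.2]
force: [0.3, 0.9, -0.4]
width: 0.03
```

Run:
```python
from g import *
from cell import cams
from h import *
t=cams.camera("top");s=cams.camera("side")
np.savez("/tmp/top6.npz",**t);cv2.imwrite("pics/top6.png",t["image"][:,:,::-1])
crop(t,395,140,515,230,6,"pics/t6.png");crop(s,290,90,390,210,5,"pics/s6.png")
for y in(.045,-.045):
  for x,z in((4e-3,0),(4e-3,.12),(-4e-3,.12)): print(x,y,z,"top",proj(t,B+R.apply([x,y,z]))[0]+.42,"side",proj(s,B+R.apply([x,y,z]))[0]+.42)
P=cloud(t);h=cv2.cvtColor(t["image"],cv2.COLOR_RGB2HSV);m=cv2.inRange(h,(108,150,40),(125,255,255))>0;m[:,:400]=0;m=cv2.erode(m.astype(np.uint8),np.ones((5,5)))>0
Q=P[m];Q=Q[np.isfinite(Q).all(1)];b=R.inv().apply(Q-B);A=np.c_[b[:,1:],np.ones(len(b))];f=np.linalg.lstsq(A,b[:,0],rcond=None)[0];print(len(b),"front-face x median",np.median(b[:,0]),"slopes(deg) y,z",np.degrees(f[:2]))
```

```text
0.004 0.045 0 top [449.4274 183.9602] side [323.7161 158.1671]
0.004 0.045 0.12 top [458.1748 201.9053] side [341.4804 129.7918]
-0.004 0.045 0.12 top [457.1586 205.2669] side [343.6467 131.2795]
0.004 -0.045 0 top [486.4316 191.1138] side [332.8076 147.3523]
0.004 -0.045 0.12 top [499.0795 209.831 ] side [350.0397 120.0537]
-0.004 -0.045 0.12 top [497.9471 213.1735] side [352.077  121.4517]
465 front-face x median 0.005113835962187363 slopes(deg) y,z [ 0.8463 -1.0083]
```

View pics/t6.png

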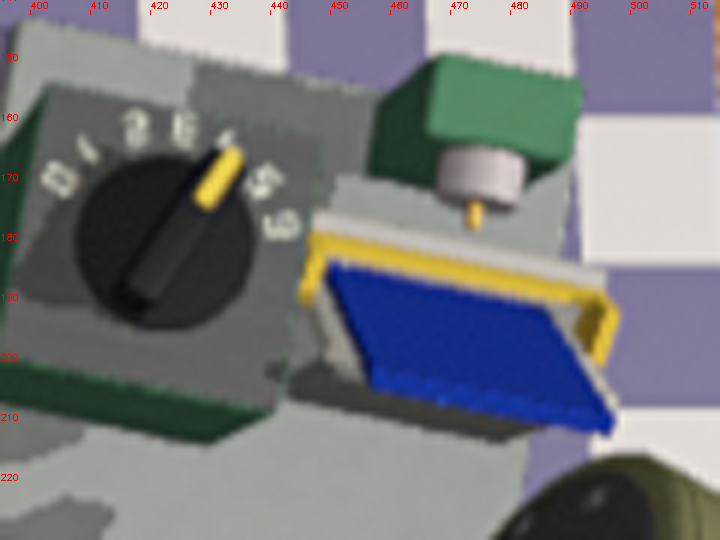

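View pics/s6.png

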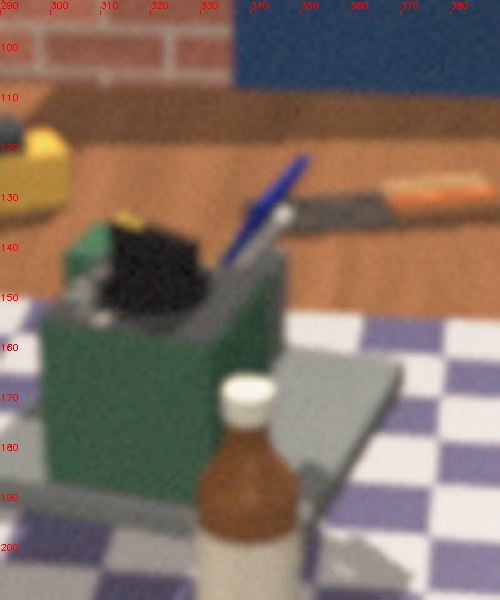

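View pics/top6.png

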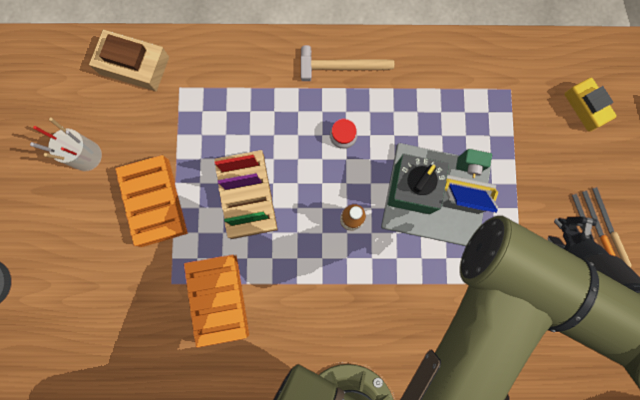

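Slab corners lie at (449,184), (457,201) and (497,211), within 1–2 px of the seated pose. Its face fits x = 5 mm in the bed frame (4 expected), tilted about 1°, which is depth noise. The dial points at 4, and the other slabs, bottle (354,215) and tin (344,132) haven't moved. The gripper is clear.

```bash
python3 -c "
from cell import manip
print(manip.job_done())"
```

```text
the job is handed in; nothing more can be done
None
```

I turned the dial from 1 to 4. Then I lifted the blue slab straight up out of the wooden rack, lowered it along the leaning bed onto the ledge against the back plate, released it and backed away. I handed the job in at about 21.6 s of the 51 s allowed.

- **Dial:** it points at the printed 4. I measured its angle as −33.7° against −33.9° wanted, and it still looked the same in the last picture.
- **Slab:** its corners match the seated pose within 1–2 px. Depth puts its front face at 5 mm in the bed frame (4 mm expected), with about 1° of apparent tilt. That is within camera and depth error, so I left it. The gripper read no load after letting go.
- **Bystanders:** the other slabs, the bottle and the tin look unmoved in the last top view.
- **Forces:** the highest I saw at the end of a move was about 21 N, when the slab touched the ledge. I backed off and set it down gently.
- **Refused moves:** the first two move calls were refused because the rows left out some of the numbers. The arm didn't move and no time passed.

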